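# Fetch the calibration weight from behind the reagents

### The arm

A 6-joint arm with a two-finger parallel gripper is mounted at the origin on the work surface. World frame = base frame: x ahead of the robot, y to its left, z up, the work surface at z = 0. Lengths are in mm, angles in rad, forces in N, time in s.
With the tool pointing down it reaches from about 275 to 1000 mm from the base axis. Payload 8.4 kg.
Tool frame: the origin (TCP) lies between the finger pads; the fingertips stand 8 mm ahead of it and the grasp point (between the pads) lies 11 mm behind it (tcp_to_tips is the distance from the TCP to the fingertips, in mm); z points along the fingers, y is the line along which they close (so a half turn about z gives the same grasp; the last joint's range is limited). The gripper opens to 85 mm and grips with 20 to 120 N. Pads are 22 mm wide; open, the fingers measure 114 mm over their backs; the gripper's body (76 mm by 85 mm) begins 54 mm behind the grasp point. The pads swing forward as they close: fully open they stand 13 mm farther back than shut.
Start: joints at [-1.329, 0.353, 1.633, -0, 1.155, -0.002], TCP at [150.868, -606.52, 239.281] pointing down, gripper open.
Joint ranges: [-2.63, 2.63], [-0.92, 2.1], [0.06, 2.66], [-1.3, 4.44], [0, 2.69], [-3.02, 3.02]. Speed limits (rad/s): [2.22, 2.22, 2.79, 3.14, 3.14, 3.14].

### API

Orientations are given as [roll, pitch, yaw] about the fixed x, y, z axes, in that order (R = Rz(yaw) Ry(pitch) Rx(roll)).
In Python, from rig import * gives the robot as it stands.
- The arm moves only by the tool step_arm, never from a script. Its argument "motion" is a list of rows, each an object with "claw": the finger opening in mm, from 0 to 85.4; "delta_pos": the shift along the tool's x, y, z in mm, a list of three; "turn": the turn about the tool's z in rad. In form: [{"claw": claw, "delta_pos": [dx, dy, dz], "turn": turn}, ...]. A call has 1 to 8 rows; each row shifts and turns the commanded pose from where the row before left it, along the tool's axes as they then stand; what a row does not reach is not made up. A row lasts 1/12 s, in which the tool goes at most 41.7 mm and 7.16 degrees, less where a joint would pass 70% of its speed; a pose out of reach is approached as far as the arm can. A call is refused whole if a number of a shift passes 41.7 or a number of a turn 0.125, either way. A call with a gripper value outside its range is refused whole. The fingers move at their own pace and stop on an object; "force" is the grip in N (left out, the last holds). Time passes only in rows, so rows that do not move let the fingers close. It gives the time, the measured TCP pose, the force, the opening and the grip force at its end, in the units of the state.
- sense(): the state, without advancing time (a new reading comes with each control period).
- grab_frame(name): name is "scene" or "top"; returns a dict with "img" (480x640x3 uint8, red, green, blue), "vertical_fov" (degrees; the focal length in pixels is half the picture's height over the tangent of half this angle, whatever the lens; pixels are square), "cx", "cy" (the principal point, pixels), "D" ([k1, k2, p1, p2, k3] as OpenCV has them; the pictures are not rectified), "R" (3x3) and "t" (3): a world point X has camera coordinates R X + t. Camera axes: x right, y down, z forward; pixel columns grow to the right and rows downward; lengths in mm; the calibration is good to about 2 mm. A picture is of the moment at which its call begins. There is no depth.
- sign_off(): hands the job in; it is judged then, once.
The state is a dict: "clock": time; "qpos": joint angles; "qvel": joint speeds; "joint_efforts": joint torques, N m; "eef_pos": TCP position; "tcp_rot": TCP orientation; "contact_force": force on the tool from outside, world axes, zero at the start; "wrist_torque": the same for the moment, N m; "opening": opening from 0.0 (shut) to 1.0 (fully open); "grasp_force": force on a finger pad.
Only numpy, scipy, OpenCV 4.12 (cv2) and the standard library are available. Lean on these libraries where they do the work, as an engineer would, in place of code of your own. Each camera call takes 0.05 s, during which the arm holds its last target. There are 200 camera calls.

### The job

First clear the two amber bottles and the conical flask out of the white storage tray and stand all three in the empty aluminium side tray; then take the brass weight from behind them and stand it in the middle of the balance pan. With the weight released on the pan, put each bottle and the flask back, centred on the same cork pad it stood on at the start. Set everything down gently and upright, and leave the other things on the bench and in the tray where they are.

Things in the scene. Friction and masses are not known exactly. Their poses are not given: they have to be found in the camera images.
- round_bottle_mid (a point): Round amber glass bottle, 50 mm diameter, 118 mm tall: straight body up to 66 mm, sloping to a neck of 26 mm diameter at 80 mm; closure from 90 to 118 mm above its base. Closed with a black round closure of 30 mm diameter, made to be gripped there from above. Loose, upright, 0.12 to 0.21 kg. The point is on its axis, half-way up; z up.
- square_bottle_mid (a point): Square amber glass bottle, body 50 by 50 mm up to 62 mm, sloping to a neck of 26 mm diameter, 102 mm tall; closure from 76 to 102 mm above its base. Closed with a black round closure of 30 mm diameter, made to be gripped there from above. Loose, upright, 0.12 to 0.21 kg. The point is on its axis, half-way up; z up.
- flask_mid (a point): Conical amber glass flask, 66 mm diameter at the foot narrowing to a neck of 26 mm at 66 mm, 110 mm tall; closure from 82 to 110 mm above its base. Closed with a black round closure of 30 mm diameter, made to be gripped there from above. Loose, upright, 0.12 to 0.21 kg. The point is on its axis, half-way up; z up.
- weight_mid (a point): Brass calibration weight, 250 g, 52 mm tall: plain cylinder of 32 mm diameter up to 34 mm, above it a knob of 20 mm diameter from 44 to 52 mm. Loose, upright on the 3 mm floor of the white storage tray, hemmed in by the three containers, less than 30 mm from each. The point is on its axis, half-way up (26 mm above its base); z up.
- store_tray: White fixed storage tray, 180 mm along its x (away from the robot) by 230 mm, floor 3 mm, rim 12 mm; origin under its centre. A white crucible and a cork stopper (36 and 28 mm wide, 26 mm tall) in its two corners nearest the robot are bystanders and stay. Others lie outside the trays: towards the robot (up to 18 mm tall) and beyond the tray (up to 60 mm tall).
- pad_front: Front pad: fixed cork disc, 70 mm diameter, 4 mm thick, lying in the white storage tray; origin at the centre of its underside, z up, its top 4 mm above. One of the three containers stands centred on it at the start (within 2 mm); which one varies. It is the pad nearest the robot, in front of the weight.
- pad_left: Left pad: fixed cork disc, 70 mm diameter, 4 mm thick, lying in the white storage tray; origin at the centre of its underside, z up, its top 4 mm above. One of the three containers stands centred on it at the start (within 2 mm); which one varies. It is the pad to the left of the weight (seen from the robot).
- pad_right: Right pad: fixed cork disc, 70 mm diameter, 4 mm thick, lying in the white storage tray; origin at the centre of its underside, z up, its top 4 mm above. One of the three containers stands centred on it at the start (within 2 mm); which one varies. It is the pad to the right of the weight (seen from the robot).
- side_tray: Empty fixed aluminium side tray, 280 mm along its x by 130 mm along its y, floor 3 mm thick, rim 12 mm high and 4 mm thick; origin at the centre of its underside, z up. It takes the three containers in a row along its x, 85 mm apart; nothing stands in it at the start. It may be on the robot's left or right, with the balance on the other side.
- pan (a point): Centre of the upper face of the round steel pan (120 mm diameter, rigid, does not move) on a white laboratory balance (230 by 170 mm, fixed); the pan's face is 66 mm above the table; z up. Nothing stands on it at the start; the rest of the balance is lower than the pan.

How it is judged:
By the outcome, as a careful person would: the job done as asked, in the order asked, and still so for the second after the job is handed in, with the robot touching nothing.
It also fails if it takes over 144 s, if anything falls off the work surface, if the arm or the gripper's body presses on something with over 40 N, if the wrist force passes 120 N, or if a joint passes its speed limit or range.

## Working session

There is one attempt and no reset: what is moved stays moved. The work goes in short steps, Python scripts to look and compute and a tool call to move; the robot and the scene stay as the last step left them, time stands still between calls to the robot, and variables do not carry over. Pictures are saved under pics/ and viewed, at most 14 in all, crops included, and the job is handed in when it is done.

Besides the shell and the picture viewer there is one more tool, called as name(argument=value, ...) on one line, values as JSON. step_arm: Moves the arm, as the interface text tells. Its arguments: {"type":"object","properties":{"motion":{"type":"array","items":{"type":"object","properties":{"claw":{"type":"number"},"delta_pos":{"type":"array","items":{"type":"number"}},"turn":{"type":"number"}}}},"force":{"type":"number"}},"required":["motion"]}

```bash
mkdir -p pics; ls
cat > h.py <<'E'
from rig import *
import numpy as np, cv2
def cam(n):
    f=grab_frame(n); h,w=f["img"].shape[:2]
    fl=h/2/np.tan(np.radians(f["vertical_fov"])/2)
    f["K"]=np.array([[fl,0,f["cx"]],[0,fl,f["cy"]],[0,0,1]]); f["D"]=np.array(f["D"],float)
    f["R"]=np.array(f["R"],float); f["t"]=np.array(f["t"],float); return f
def save(f,name): cv2.imwrite("pics/"+name,f["img"][:,:,::-1])
def back(f,uv,z):
    p=cv2.undistortPoints(np.array([[uv]],float),f["K"],f["D"])[0,0]
    d=f["R"].T@np.array([p[0],p[1],1]); c=-f["R"].T@f["t"]
    return c+d*(z-c[2])/d[2]
def proj(f,X):
    return cv2.projectPoints(np.array(X,float).reshape(-1,1,3),cv2.Rodrigues(f["R"])[0],f["t"],f["K"],f["D"])[0][:,0]
E
python3 - <<'E'
from h import *
for n in("scene","top"):
    f=cam(n); save(f,n+"1.png"); print(n,f["K"][0,0],-f["R"].T@f["t"],f["R"].round(2).tolist())
s=sense();print(s)
E
```

```text
pics
scene 524.1964812269792 [ 922.63735697 -295.16129703  762.71016332] [[0.63, 0.77, -0.01], [0.64, -0.53, -0.56], [-0.44, 0.35, -0.83]]
top 562.0950810082952 [459.87538942  19.96026546 942.260599  ] [[-0.02, -1.0, 0.01], [-0.99, 0.02, -0.13], [0.13, -0.02, -0.99]]
{'clock': 0.1, 'qpos': array([-1.32940171e+00,  3.53583262e-01,  1.63403607e+00,  6.80187238e-07,
        1.15518483e+00, -2.41833820e-03]), 'qvel': array([ 0.00215407, -0.00267673, -0.0019993 , -0.00046225, -0.00152054,
       -0.00019976]), 'joint_efforts': array([-1.15104256e-03, -6.06356764e+01, -3.42821181e+01,  9.02501233e-05,
        4.12569716e-03, -3.29982288e-05]), 'eef_pos': array([ 150.77161471, -606.13092645,  238.64414894]), 'tcp_rot': array([-3.14038115e+00, -3.55178091e-06,  2.43812675e-01]), 'contact_force': array([ 0.35340763, -0.0947823 ,  0.54605722]), 'wrist_torque': array([-2.11707219e-02,  5.73979482e-05, -1.70988366e-02]), 'grasp_force': 0.0, 'opening': 0.9999891425029211}
```

View pics/top1.png

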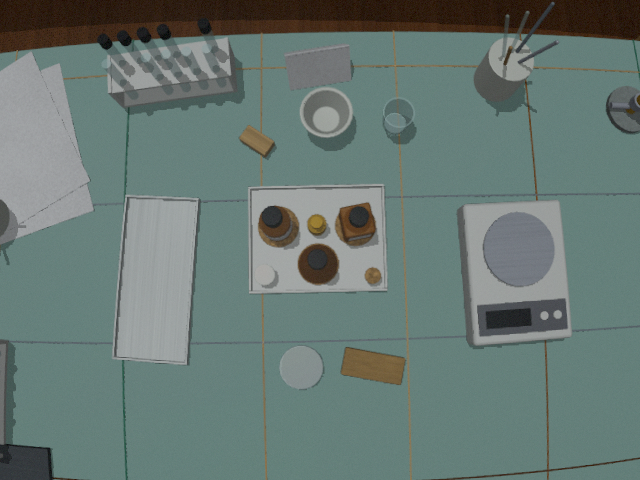

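View pics/scene1.png

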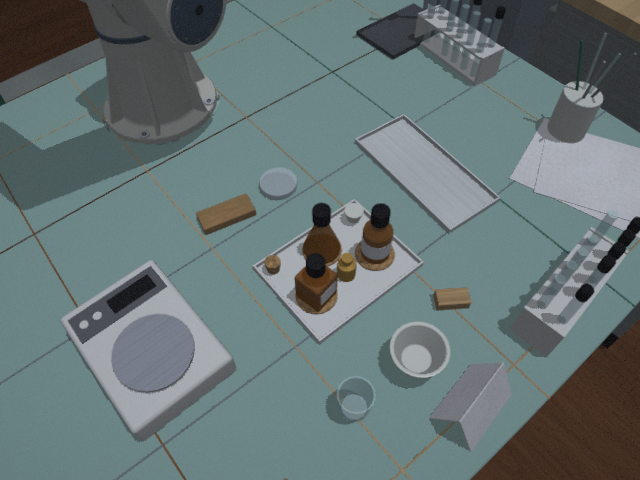

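The layout is clear. The flask is on the front pad (top view ~318,260), the round bottle on the left (~272,216), the square on the right (~358,217) and the weight at ~317,222. The side tray is on the left and the balance on the right. Next I'll enlarge for precise pixel positions.

Run:
```python
from h import *
a=cam("top")["img"][180:300,240:400]; b=cam("scene")["img"][190:340,250:430]
A=cv2.resize(a,None,fx=2.5*2,fy=5,interpolation=cv2.INTER_CUBIC)
cv2.imwrite("pics/topz.png",A[:,:,::-1])
B=cv2.resize(b,None,fx=4,fy=4,interpolation=cv2.INTER_CUBIC)
cv2.imwrite("pics/scz.png",B[:,:,::-1])
```

```text
(no output)
```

View pics/topz.png

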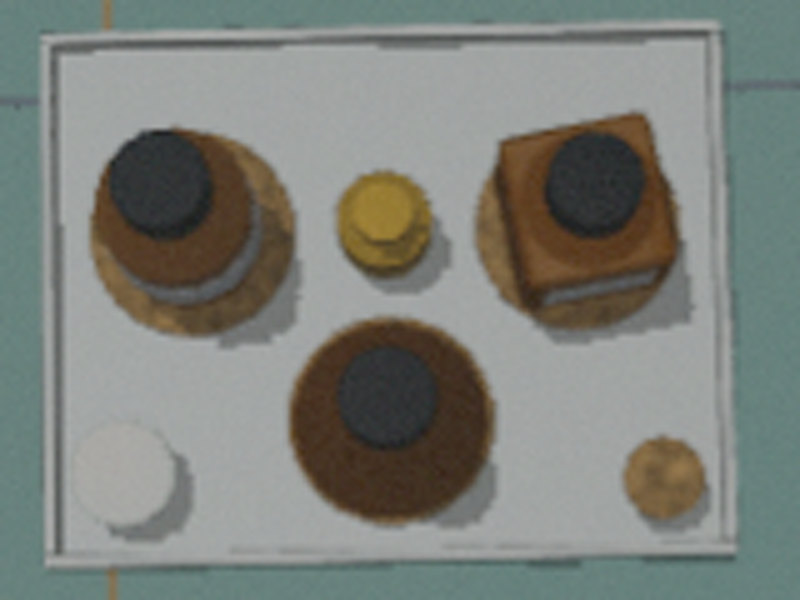

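View pics/scz.png

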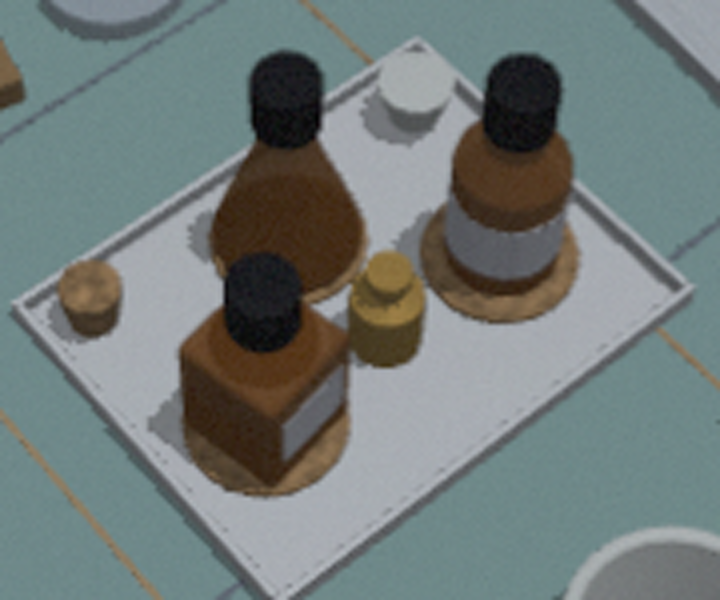

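Top-zoom readings: the round cap is at (160,180), the square cap at (596,181), the flask cap at (387,396) and the knob at (384,203). Scene-zoom: the round cap is at (524,84), the flask cap at (287,81), the square cap at (264,283) and the knob at (390,270). Now I'll convert these to world positions and cross-check them.

Run:
```python
from h import *
T=cam("top");S=cam("scene")
for n,a,b,z in(("round",(160,180),(524,84),125),("square",(596,181),(264,283),109),("flask",(387,396),(287,81),117),("weight",(384,203),(390,270),55)):
    print(n,back(T,(a[0]/5+240-.4,a[1]/5+180-.4),z).round(1),back(S,(b[0]/4+250-.4,b[1]/4+190-.4),z).round(1))
t=lambda u,v,z:back(T,(u/5+240-.4,v/5+180-.4),z).round(1)
print("padL",t(194,232,7),"padR~",t(577,230,7),"padF",t(391,421,7))
print("pan",back(T,(519,249),66).round(1))
for uv in((125,196),(199,197),(186,363),(114,358)): print("side",back(T,uv,12).round(1))
# blob fits: pan, side tray
g=cv2.cvtColor(T["img"],cv2.COLOR_RGB2HSV)
for uv in((125,137),(180,222)):pass
for uv in((403,118),(498,193),(449,226),(356,143)): print("sideS",back(S,uv,12).round(1))
print("panS",back(S,(154,352),66).round(1))
```

```text
round [591.4  92.5 125. ] [593.  91. 125.]
square [590.9 -37.  109. ] [592.  -37.5 109. ]
flask [526.9  27.  117. ] [528.9  25.3 117. ]
weight [593.7  27.2  55. ] [592.1  26.8  55. ]
padL [592.5  91.7   7. ] padR~ [590.4 -37.1   7. ] padF [527.4  26.8   7. ]
pan [ 538.6 -297.    66. ]
side [649.8 356.4  12. ]
side [644.4 226.   12. ]
side [366.9 248.1  12. ]
side [374.7 372.4  12. ]
sideS [384.5 364.5  12. ]
sideS [644.3 359.4  12. ]
sideS [637.9 230.2  12. ]
sideS [377.2 239.3  12. ]
panS [ 544.3 -297.4   66. ]
```

step_arm(motion=[{"claw":55,"delta_pos":[0,0,-20],"turn":0.122},{"claw":55,"delta_pos":[0,0,0],"turn":0.122},{"claw":55,"delta_pos":[0,0,0],"turn":0}], force=40)

```text
clock: 0.55
eef_pos: [151.0, -607.1, 260.2]
tcp_rot: [3.14, -0.0, -0.006]
contact_force: [-0.3, -0.6, -0.5]
opening: 0.644
grasp_force: 0.0
```

The two cameras agree within 2 mm and the heights are consistent. Now I'll move to above the flask.

step_arm(motion=[{"claw":55,"delta_pos":[21,-35,0],"turn":0},{"claw":55,"delta_pos":[21,-35,0],"turn":0},{"claw":55,"delta_pos":[21,-35,0],"turn":0},{"claw":55,"delta_pos":[21,-35,0],"turn":0},{"claw":55,"delta_pos":[21,-35,0],"turn":0},{"claw":55,"delta_pos":[21,-35,0],"turn":0},{"claw":55,"delta_pos":[21,-35,0],"turn":0},{"claw":55,"delta_pos":[21,-35,0],"turn":0}])

```text
clock: 1.22
eef_pos: [319.2, -324.6, 258.9]
tcp_rot: [-3.141, 0.0, 0.004]
contact_force: [0.6, 0.6, 0.0]
opening: 0.645
grasp_force: 0.0
```

step_arm(motion=[{"claw":55,"delta_pos":[21,-35,0],"turn":0},{"claw":55,"delta_pos":[21,-35,0],"turn":0},{"claw":55,"delta_pos":[21,-35,0],"turn":0},{"claw":55,"delta_pos":[21,-35,0],"turn":0},{"claw":55,"delta_pos":[21,-35,0],"turn":0},{"claw":55,"delta_pos":[21,-35,0],"turn":0},{"claw":55,"delta_pos":[21,-35,0],"turn":0},{"claw":55,"delta_pos":[0,0,0],"turn":0}])

```text
clock: 1.88
eef_pos: [468.8, -76.3, 259.1]
tcp_rot: [-3.14, -0.002, 0.009]
contact_force: [0.0, 0.3, 0.8]
opening: 0.645
grasp_force: 0.0
```

```bash
cat > pose.py <<'E'
from h import *
s=sense();print(s["eef_pos"].round(1),s["tcp_rot"].round(4),s["qpos"].round(2),s["clock"])
E
python3 pose.py
python3 - <<'E'
from h import *
T=cam("top");im=T["img"].astype(int)
# pan: bluish grey vs white balance
hs=cv2.cvtColor(T["img"],cv2.COLOR_RGB2HSV); print(hs[249,519],hs[215,470],hs[280,550])
r=im[:,:,0]; y,x=np.mgrid[:480,:640]
m=((hs[:,:,2]<hs[215,470][2]-25)&(np.hypot(x-519,y-249)<44)).astype(np.uint8)
m=cv2.morphologyEx(m,cv2.MORPH_OPEN,np.ones((5,5)))
c=max(cv2.findContours(m,0,1)[0],key=cv2.contourArea);e=cv2.fitEllipse(cv2.convexHull(c));print(e,back(T,e[0],66).round(1))
E
```

```text
[468.8 -76.3 259.1] [-3.1396e+00 -1.6000e-03  8.6000e-03] [-0.17  0.09  1.92  0.    1.12  1.4 ] 1.8833
[ 40  11 134] [ 66  11 113] [ 45  11 143]
((552.5, 225.5), (5.773502826690674, 7.071067810058594), 135.0) [ 575.6 -357.3   66. ]
```

step_arm(motion=[{"claw":55,"delta_pos":[20,-35,0],"turn":0.004},{"claw":55,"delta_pos":[20,-35,0],"turn":0.004},{"claw":55,"delta_pos":[19,-32,0],"turn":0},{"claw":55,"delta_pos":[0,0,30],"turn":0},{"claw":55,"delta_pos":[0,0,30],"turn":0},{"claw":55,"delta_pos":[0,0,30],"turn":0},{"claw":55,"delta_pos":[0,0,25],"turn":0},{"claw":55,"delta_pos":[0,0,0],"turn":0}])

```text
clock: 2.6
eef_pos: [521.5, 19.0, 139.6]
tcp_rot: [3.141, 0.009, -0.006]
contact_force: [-0.9, -0.7, 0.1]
opening: 0.64
grasp_force: 0.0
```

```bash
python3 pose.py
python3 - <<'E'
from h import *
T=cam("top");a=T["img"][195:350,450:580]; S=cam("scene");b=S["img"][190:340,250:430]
B=cv2.resize(b,(480,400),interpolation=cv2.INTER_CUBIC);A=cv2.resize(a,None,fx=2.5,fy=2.5)
A=cv2.copyMakeBorder(A,0,400-A.shape[0],0,320-min(320,A.shape[1]),0)[:, :325] if A.shape[0]<400 else A[:400]
print(A.shape);cv2.imwrite("pics/c1.png",np.hstack([B[:A.shape[0]],A])[:,:,::-1])
E
```

```text
[521.5  19.  139.6] [ 3.141   0.0086 -0.0059] [ 0.03  0.32  1.94 -0.    0.89  1.61] 2.6
(400, 325, 3)
```

View pics/c1.png

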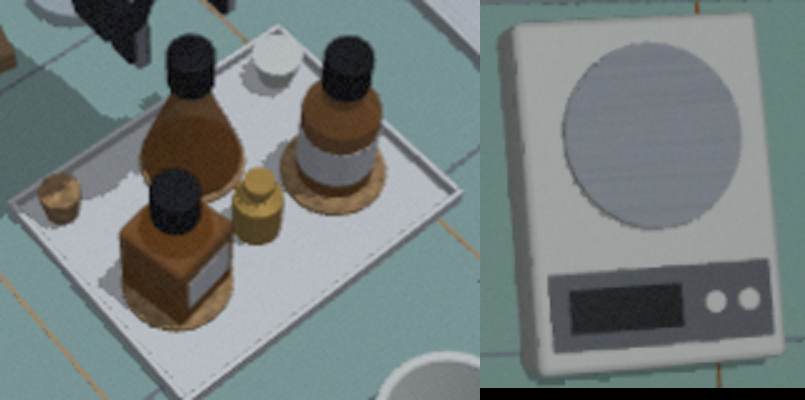

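The pan centre in the crop is at (652,135), which gives px (519,249) and world (540,-297). The gripper fingers are just short of the flask cap. Next I'll settle the arm and read the pose.

step_arm(motion=[{"claw":55,"delta_pos":[0,0,0],"turn":0},{"claw":55,"delta_pos":[0,0,0],"turn":0}])

```text
clock: 2.87
eef_pos: [526.5, 19.8, 146.1]
tcp_rot: [-3.142, -0.003, -0.008]
contact_force: [0.3, 0.5, -0.5]
opening: 0.643
grasp_force: 0.0
```

```bash
python3 pose.py; python3 -c "
from h import *
f=cam('scene');print(proj(f,[[528,26.5,117],[521.5,19,131]]))"; python3 pose.py
```

```text
[526.5  19.8 146.1] [-3.1415e+00 -2.8000e-03 -8.0000e-03] [ 0.03  0.31  1.93 -0.    0.9   1.61] 2.8667
[[321.59619176 209.12618107]
 [315.14455127 203.38211255]]
[526.5  19.9 146. ] [-3.1415e+00 -2.9000e-03 -8.0000e-03] [ 0.03  0.31  1.93 -0.    0.9   1.61] 2.9167
```

step_arm(motion=[{"claw":55,"delta_pos":[1.5,-6.7,0],"turn":-0.008},{"claw":55,"delta_pos":[0,0,20],"turn":0},{"claw":55,"delta_pos":[0,0,20],"turn":0},{"claw":55,"delta_pos":[0,0,15],"turn":0},{"claw":55,"delta_pos":[0,0,0],"turn":0},{"claw":55,"delta_pos":[0,0,0],"turn":0}])

```text
clock: 3.42
eef_pos: [526.9, 27.2, 89.4]
tcp_rot: [-3.142, 0.001, 0.0]
contact_force: [0.9, -0.5, 0.3]
opening: 0.641
grasp_force: 0.0
```

step_arm(motion=[{"claw":25,"delta_pos":[0,0,0],"turn":0},{"claw":25,"delta_pos":[0,0,0],"turn":0},{"claw":25,"delta_pos":[0,0,0],"turn":0},{"claw":25,"delta_pos":[0,0,0],"turn":0},{"claw":25,"delta_pos":[0,0,0],"turn":0},{"claw":25,"delta_pos":[0,0,0],"turn":0}], force=40)

```text
clock: 3.92
eef_pos: [528.0, 26.8, 90.6]
tcp_rot: [-3.142, -0.002, -0.0]
contact_force: [-1.1, -1.9, 6.4]
opening: 0.338
grasp_force: 39.5
```

step_arm(motion=[{"claw":25,"delta_pos":[0,0,-15],"turn":0},{"claw":25,"delta_pos":[0,0,-25],"turn":0},{"claw":25,"delta_pos":[0,0,-30],"turn":0},{"claw":25,"delta_pos":[-5,-13,0],"turn":0},{"claw":25,"delta_pos":[-10,-27,0],"turn":0},{"claw":25,"delta_pos":[-12,-32,0],"turn":0},{"claw":25,"delta_pos":[-12,-32,0],"turn":0},{"claw":25,"delta_pos":[-12,-32,0],"turn":0}])

```text
clock: 4.58
eef_pos: [475.3, 163.9, 159.8]
tcp_rot: [-3.141, -0.001, -0.001]
contact_force: [1.1, 0.4, -1.9]
opening: 0.337
grasp_force: 39.8
```

step_arm(motion=[{"claw":25,"delta_pos":[-12,-32,0],"turn":0},{"claw":25,"delta_pos":[-12,-32,0],"turn":0},{"claw":25,"delta_pos":[-12,-32,0],"turn":0},{"claw":25,"delta_pos":[-10,-27,0],"turn":0},{"claw":25,"delta_pos":[-5,-13,0],"turn":0},{"claw":25,"delta_pos":[0,0,0],"turn":0},{"claw":25,"delta_pos":[0,0,0],"turn":0}])

```text
clock: 5.17
eef_pos: [424.6, 299.2, 159.4]
tcp_rot: [3.141, -0.0, 0.002]
contact_force: [-0.5, -1.1, -2.0]
opening: 0.342
grasp_force: 39.9
```

```bash
python3 pose.py
```

```text
[424.6 299.2 159.4] [ 3.1414e+00 -1.0000e-04  1.8000e-03] [ 0.61  0.29  1.93 -0.    0.92  2.18] 5.1667
```

step_arm(motion=[{"claw":25,"delta_pos":[0,-6,20],"turn":0},{"claw":25,"delta_pos":[0,0,25],"turn":0},{"claw":25,"delta_pos":[0,0,15],"turn":0},{"claw":25,"delta_pos":[0,0,6],"turn":0},{"claw":25,"delta_pos":[0,0,3],"turn":0},{"claw":25,"delta_pos":[0,0,2],"turn":0},{"claw":25,"delta_pos":[0,0,1],"turn":0},{"claw":25,"delta_pos":[0,0,0],"turn":0}])

```text
clock: 5.83
eef_pos: [425.6, 304.9, 88.0]
tcp_rot: [-3.141, -0.001, -0.001]
contact_force: [0.3, 0.3, -1.9]
opening: 0.337
grasp_force: 40.0
```

step_arm(motion=[{"claw":25,"delta_pos":[0,0,0.8],"turn":0},{"claw":25,"delta_pos":[0,0,0.7],"turn":0},{"claw":25,"delta_pos":[0,0,0],"turn":0}])

```text
clock: 6.08
eef_pos: [425.5, 305.1, 86.6]
tcp_rot: [-3.141, -0.001, -0.0]
contact_force: [0.4, -0.3, 3.9]
opening: 0.341
grasp_force: 40.5
```

step_arm(motion=[{"claw":55,"delta_pos":[0,0,0],"turn":0},{"claw":55,"delta_pos":[0,0,0],"turn":0},{"claw":55,"delta_pos":[0,0,0],"turn":0},{"claw":55,"delta_pos":[0,0,-10],"turn":0},{"claw":55,"delta_pos":[0,0,-30],"turn":0},{"claw":55,"delta_pos":[0,0,-40],"turn":0},{"claw":55,"delta_pos":[8,10,0],"turn":0},{"claw":55,"delta_pos":[20,25,0],"turn":0}])

```text
clock: 6.75
eef_pos: [453.7, 272.3, 169.1]
tcp_rot: [-3.138, -0.004, 0.002]
contact_force: [0.7, -0.4, -0.3]
opening: 0.644
grasp_force: 0.0
```

step_arm(motion=[{"claw":55,"delta_pos":[25,32,0],"turn":0},{"claw":55,"delta_pos":[25,32,0],"turn":0},{"claw":55,"delta_pos":[25,32,0],"turn":0},{"claw":55,"delta_pos":[25,32,0],"turn":0},{"claw":55,"delta_pos":[22,28,0],"turn":0},{"claw":55,"delta_pos":[15,20,0],"turn":0},{"claw":55,"delta_pos":[0,0,0],"turn":0},{"claw":55,"delta_pos":[0,0,0],"turn":0}])

```text
clock: 7.42
eef_pos: [590.5, 92.7, 166.1]
tcp_rot: [-3.141, -0.0, -0.003]
contact_force: [0.1, -0.4, -0.1]
opening: 0.645
grasp_force: 0.0
```

```bash
python3 pose.py
```

```text
[590.5  92.7 166.1] [-3.1414e+00 -3.0000e-04 -2.8000e-03] [0.15 0.39 1.76 0.   0.99 1.73] 7.4167
```

step_arm(motion=[{"claw":55,"delta_pos":[1.5,0.7,10],"turn":0},{"claw":55,"delta_pos":[0,0,25],"turn":0},{"claw":55,"delta_pos":[0,0,22],"turn":0},{"claw":55,"delta_pos":[0,0,10],"turn":0},{"claw":55,"delta_pos":[0,0,0],"turn":0},{"claw":55,"delta_pos":[0,0,0],"turn":0}])

```text
clock: 7.92
eef_pos: [590.8, 93.9, 98.6]
tcp_rot: [3.141, 0.001, 0.001]
contact_force: [0.5, 0.6, -0.1]
opening: 0.643
grasp_force: 0.0
```

step_arm(motion=[{"claw":25,"delta_pos":[0,0,0],"turn":0},{"claw":25,"delta_pos":[0,0,0],"turn":0},{"claw":25,"delta_pos":[0,0,0],"turn":0},{"claw":25,"delta_pos":[0,0,0],"turn":0},{"claw":25,"delta_pos":[0,0,0],"turn":0},{"claw":25,"delta_pos":[0,0,0],"turn":0}])

```text
clock: 8.42
eef_pos: [592.4, 93.2, 100.1]
tcp_rot: [-3.141, -0.002, -0.0]
contact_force: [-1.6, -1.1, 5.9]
opening: 0.343
grasp_force: 39.7
```

step_arm(motion=[{"claw":25,"delta_pos":[0,0,-12],"turn":0},{"claw":25,"delta_pos":[0,0,-20],"turn":0},{"claw":25,"delta_pos":[0,0,-20],"turn":0},{"claw":25,"delta_pos":[0,-12,0],"turn":0},{"claw":25,"delta_pos":[0,-25,0],"turn":0},{"claw":25,"delta_pos":[0,-32,0],"turn":0},{"claw":25,"delta_pos":[0,-34,0],"turn":0},{"claw":25,"delta_pos":[0,-34,0],"turn":0}])

```text
clock: 9.08
eef_pos: [591.0, 231.7, 150.9]
tcp_rot: [-3.141, 0.0, -0.001]
contact_force: [0.5, -0.1, -1.2]
opening: 0.341
grasp_force: 39.7
```

step_arm(motion=[{"claw":25,"delta_pos":[0,-32,0],"turn":0},{"claw":25,"delta_pos":[0,-25,0],"turn":0},{"claw":25,"delta_pos":[0,-12,0],"turn":0},{"claw":25,"delta_pos":[0,0,0],"turn":0},{"claw":25,"delta_pos":[0,0,10],"turn":0},{"claw":25,"delta_pos":[0,0,15],"turn":0},{"claw":25,"delta_pos":[0,0,0],"turn":0},{"claw":25,"delta_pos":[0,0,0],"turn":0}])

```text
clock: 9.75
eef_pos: [590.7, 297.4, 124.5]
tcp_rot: [3.14, 0.003, -0.001]
contact_force: [-0.1, 0.8, -1.3]
opening: 0.337
grasp_force: 39.8
```

```bash
python3 pose.py
```

```text
[590.7 297.4 124.5] [ 3.14e+00  2.60e-03 -1.50e-03] [ 0.46  0.53  1.64 -0.    0.98  2.04] 9.75
```

step_arm(motion=[{"claw":25,"delta_pos":[3,1,10],"turn":0},{"claw":25,"delta_pos":[0,0,10],"turn":0},{"claw":25,"delta_pos":[0,0,4],"turn":0},{"claw":25,"delta_pos":[0,0,2],"turn":0},{"claw":25,"delta_pos":[0,0,0.8],"turn":0},{"claw":25,"delta_pos":[0,0,0.5],"turn":0},{"claw":25,"delta_pos":[0,0,0],"turn":0},{"claw":25,"delta_pos":[0,0,0],"turn":0}])

```text
clock: 10.42
eef_pos: [594.7, 298.3, 98.8]
tcp_rot: [-3.141, -0.001, -0.0]
contact_force: [-1.0, -0.2, -1.2]
opening: 0.339
grasp_force: 39.8
```

step_arm(motion=[{"claw":25,"delta_pos":[0,0,1],"turn":0},{"claw":25,"delta_pos":[0,0,0.8],"turn":0},{"claw":25,"delta_pos":[0,0,0.5],"turn":0},{"claw":25,"delta_pos":[0,0,0.4],"turn":0},{"claw":25,"delta_pos":[0,0,0],"turn":0}])

```text
clock: 10.83
eef_pos: [594.7, 298.2, 96.2]
tcp_rot: [-3.141, -0.0, -0.0]
contact_force: [-0.3, -0.7, 2.2]
opening: 0.341
grasp_force: 40.2
```

step_arm(motion=[{"claw":55,"delta_pos":[0,0,0],"turn":0},{"claw":55,"delta_pos":[0,0,0],"turn":0},{"claw":55,"delta_pos":[0,0,0],"turn":0},{"claw":55,"delta_pos":[0,0,-10],"turn":0},{"claw":55,"delta_pos":[0,0,-30],"turn":0},{"claw":55,"delta_pos":[0,0,-30],"turn":0},{"claw":55,"delta_pos":[0,15,0],"turn":0},{"claw":55,"delta_pos":[0,30,0],"turn":0}])

```text
clock: 11.5
eef_pos: [596.2, 255.7, 169.0]
tcp_rot: [-3.138, -0.006, 0.002]
contact_force: [-0.2, -1.2, -0.7]
opening: 0.642
grasp_force: 0.0
```

step_arm(motion=[{"claw":55,"delta_pos":[0,38,0],"turn":0},{"claw":55,"delta_pos":[0,38,0],"turn":0},{"claw":55,"delta_pos":[0,38,0],"turn":0},{"claw":55,"delta_pos":[0,38,0],"turn":0},{"claw":55,"delta_pos":[0,38,0],"turn":0},{"claw":55,"delta_pos":[0,38,0],"turn":0},{"claw":55,"delta_pos":[0,35,0],"turn":0},{"claw":55,"delta_pos":[0,20,0],"turn":0}])

```text
clock: 12.17
eef_pos: [594.3, -33.3, 166.6]
tcp_rot: [3.141, -0.001, -0.002]
contact_force: [0.2, 0.1, 0.7]
opening: 0.643
grasp_force: 0.0
```

step_arm(motion=[{"claw":55,"delta_pos":[0,7,0],"turn":0},{"claw":55,"delta_pos":[0,0,20],"turn":0},{"claw":55,"delta_pos":[0,0,15],"turn":0},{"claw":55,"delta_pos":[0,0,0],"turn":0},{"claw":55,"delta_pos":[0,0,0],"turn":0}])

```text
clock: 12.58
eef_pos: [594.1, -36.3, 130.7]
tcp_rot: [-3.141, 0.001, 0.0]
contact_force: [0.7, 0.6, 0.3]
opening: 0.646
grasp_force: 0.0
```

```bash
python3 pose.py; python3 -c "
from h import *
save(cam('scene'),'s2.png')"
```

```text
[594.1 -36.3 130.7] [-3.1413e+00  1.3000e-03  2.0000e-04] [-0.06  0.43  1.79  0.    0.92  1.51] 12.5833
```

View pics/s2.png

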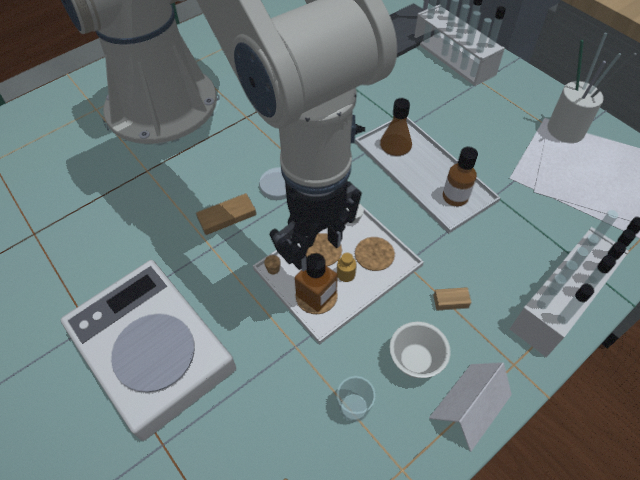

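The flask and round bottle stand upright in the side tray at (397,130) and (460,180). The weight at (345,267) is undisturbed and the gripper is over the square cap at (316,265). Next I'll grasp the square bottle.

step_arm(motion=[{"claw":55,"delta_pos":[-2.5,0.8,10],"turn":0},{"claw":55,"delta_pos":[0,0,18],"turn":0},{"claw":55,"delta_pos":[0,0,15],"turn":0},{"claw":55,"delta_pos":[0,0,2],"turn":0},{"claw":55,"delta_pos":[0,0,0],"turn":0},{"claw":55,"delta_pos":[0,0,0],"turn":0}])

```text
clock: 13.13
eef_pos: [592.3, -37.5, 86.4]
tcp_rot: [3.142, -0.001, 0.0]
contact_force: [0.8, 0.4, -0.4]
opening: 0.643
grasp_force: 0.0
```

step_arm(motion=[{"claw":25,"delta_pos":[0,0,0],"turn":0},{"claw":25,"delta_pos":[0,0,0],"turn":0},{"claw":25,"delta_pos":[0,0,0],"turn":0},{"claw":25,"delta_pos":[0,0,0],"turn":0},{"claw":25,"delta_pos":[0,0,0],"turn":0},{"claw":25,"delta_pos":[0,0,0],"turn":0}])

```text
clock: 13.63
eef_pos: [592.7, -37.8, 86.8]
tcp_rot: [3.141, -0.002, -0.0]
contact_force: [-0.6, -1.2, 5.8]
opening: 0.339
grasp_force: 39.4
```

step_arm(motion=[{"claw":25,"delta_pos":[0,0,-15],"turn":0},{"claw":25,"delta_pos":[0,0,-30],"turn":0},{"claw":25,"delta_pos":[0,0,-32],"turn":0},{"claw":25,"delta_pos":[-9,-14,0],"turn":0},{"claw":25,"delta_pos":[-18,-26,0],"turn":0},{"claw":25,"delta_pos":[-20,-30,0],"turn":0},{"claw":25,"delta_pos":[-20,-30,0],"turn":0},{"claw":25,"delta_pos":[-16,-33,0],"turn":0}])

```text
clock: 14.3
eef_pos: [506.8, 96.0, 162.4]
tcp_rot: [3.141, 0.001, -0.001]
contact_force: [-0.2, 0.6, -2.0]
opening: 0.338
grasp_force: 40.0
```

step_arm(motion=[{"claw":25,"delta_pos":[0,-36,0],"turn":0},{"claw":25,"delta_pos":[0,-36,0],"turn":0},{"claw":25,"delta_pos":[0,-36,0],"turn":0},{"claw":25,"delta_pos":[0,-36,0],"turn":0},{"claw":25,"delta_pos":[0,-30,0],"turn":0},{"claw":25,"delta_pos":[0,-22,0],"turn":0},{"claw":25,"delta_pos":[0,-10,0],"turn":0},{"claw":25,"delta_pos":[0,0,0],"turn":0}])

```text
clock: 14.97
eef_pos: [508.5, 303.3, 162.4]
tcp_rot: [-3.141, 0.0, 0.002]
contact_force: [-0.9, 0.4, -1.8]
opening: 0.341
grasp_force: 40.0
```

step_arm(motion=[{"claw":25,"delta_pos":[0,0,10],"turn":0},{"claw":25,"delta_pos":[0,0,0],"turn":0},{"claw":25,"delta_pos":[0,0,0],"turn":0}])

```text
clock: 15.22
eef_pos: [508.3, 299.6, 151.7]
tcp_rot: [3.14, 0.002, -0.001]
contact_force: [-1.1, -0.7, -1.2]
opening: 0.337
grasp_force: 40.0
```

```bash
python3 pose.py
```

```text
[508.3 299.6 151.7] [ 3.1402e+00  2.0000e-03 -1.4000e-03] [ 0.53  0.4   1.79 -0.    0.96  2.1 ] 15.2167
```

Down about 66 mm, then slowly to contact.

step_arm(motion=[{"claw":25,"delta_pos":[1,-1,20],"turn":0},{"claw":25,"delta_pos":[0,0,25],"turn":0},{"claw":25,"delta_pos":[0,0,13],"turn":0},{"claw":25,"delta_pos":[0,0,5],"turn":0},{"claw":25,"delta_pos":[0,0,2],"turn":0},{"claw":25,"delta_pos":[0,0,1],"turn":0},{"claw":25,"delta_pos":[0,0,0],"turn":0},{"claw":25,"delta_pos":[0,0,0],"turn":0}])

```text
clock: 15.88
eef_pos: [510.6, 302.7, 87.8]
tcp_rot: [-3.141, -0.001, -0.0]
contact_force: [-0.6, 0.1, -1.7]
opening: 0.336
grasp_force: 40.1
```

step_arm(motion=[{"claw":25,"delta_pos":[0,0,1],"turn":0},{"claw":25,"delta_pos":[0,0,0.6],"turn":0},{"claw":25,"delta_pos":[0,0,0],"turn":0},{"claw":25,"delta_pos":[0,0,0],"turn":0}])

```text
clock: 16.22
eef_pos: [510.0, 302.4, 85.4]
tcp_rot: [-3.141, -0.0, -0.0]
contact_force: [-0.2, 0.1, -2.5]
opening: 0.338
grasp_force: 40.1
```

step_arm(motion=[{"claw":25,"delta_pos":[0,0,1],"turn":0},{"claw":25,"delta_pos":[0,0,0.8],"turn":0},{"claw":25,"delta_pos":[0,0,0.6],"turn":0},{"claw":25,"delta_pos":[0,0,0.4],"turn":0},{"claw":25,"delta_pos":[0,0,0],"turn":0}])

```text
clock: 16.63
eef_pos: [510.2, 302.4, 82.9]
tcp_rot: [-3.142, -0.0, -0.0]
contact_force: [-1.3, -1.6, 4.7]
opening: 0.339
grasp_force: 40.8
```

step_arm(motion=[{"claw":55,"delta_pos":[0,0,0],"turn":0},{"claw":55,"delta_pos":[0,0,0],"turn":0},{"claw":55,"delta_pos":[0,0,0],"turn":0},{"claw":55,"delta_pos":[0,0,-10],"turn":0},{"claw":55,"delta_pos":[0,0,-30],"turn":0},{"claw":55,"delta_pos":[0,0,-35],"turn":0},{"claw":55,"delta_pos":[5,15,0],"turn":0},{"claw":55,"delta_pos":[9,30,0],"turn":0}])

```text
clock: 17.3
eef_pos: [525.4, 260.0, 160.8]
tcp_rot: [-3.138, -0.005, 0.002]
contact_force: [1.1, -0.6, -0.2]
opening: 0.64
grasp_force: 0.0
```

step_arm(motion=[{"claw":55,"delta_pos":[11,37,0],"turn":0},{"claw":55,"delta_pos":[11,37,0],"turn":0},{"claw":55,"delta_pos":[11,37,0],"turn":0},{"claw":55,"delta_pos":[11,37,0],"turn":0},{"claw":55,"delta_pos":[11,37,0],"turn":0},{"claw":55,"delta_pos":[9,30,0],"turn":0},{"claw":55,"delta_pos":[5,15,0],"turn":0},{"claw":55,"delta_pos":[0,0,30],"turn":0}])

```text
clock: 17.97
eef_pos: [598.1, 24.1, 132.8]
tcp_rot: [3.141, -0.01, -0.003]
contact_force: [1.6, -0.4, -0.2]
opening: 0.641
grasp_force: 0.0
```

step_arm(motion=[{"claw":55,"delta_pos":[0,0,25],"turn":0},{"claw":55,"delta_pos":[0,0,10],"turn":0},{"claw":55,"delta_pos":[0,0,0],"turn":0},{"claw":55,"delta_pos":[0,0,0],"turn":0}])

```text
clock: 18.3
eef_pos: [593.0, 27.6, 92.8]
tcp_rot: [3.142, 0.001, 0.0]
contact_force: [0.6, -0.6, 0.0]
opening: 0.643
grasp_force: 0.0
```

```bash
python3 pose.py; python3 -c "
from h import *
f=cam('scene')['img'][100:340,230:510];cv2.imwrite('pics/s3.png',cv2.resize(f,None,fx=2.5,fy=2.5,interpolation=2)[:,:,::-1])"
```

```text
[593.   27.6  92.8] [3.1416e+00 6.0000e-04 1.0000e-04] [0.04 0.48 1.81 0.   0.85 1.61] 18.3
```

View pics/s3.png

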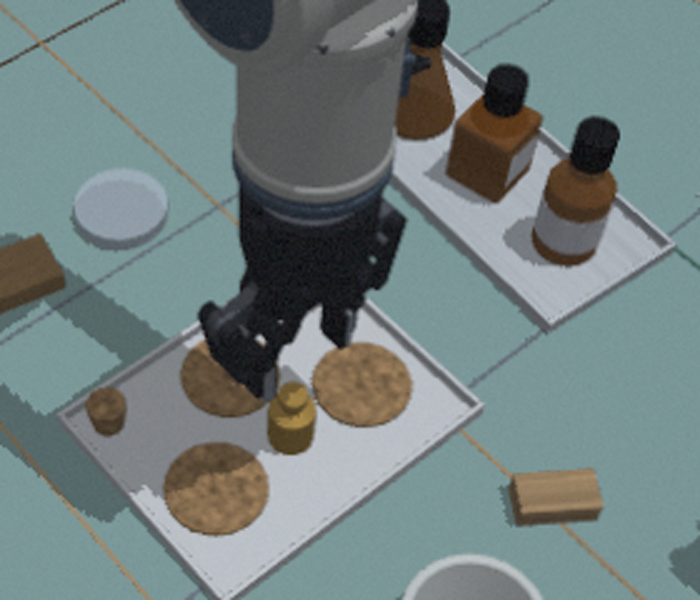

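All three containers stand in the side tray, and the weight at (291,418) lies below the fingers with room on both sides. Next I'll grasp the weight's body.

step_arm(motion=[{"claw":55,"delta_pos":[0,0.5,15],"turn":0},{"claw":55,"delta_pos":[0,0,25],"turn":0},{"claw":55,"delta_pos":[0,0,25],"turn":0},{"claw":55,"delta_pos":[0,0,8],"turn":0},{"claw":55,"delta_pos":[0,0,2],"turn":0},{"claw":55,"delta_pos":[0,0,0],"turn":0},{"claw":55,"delta_pos":[0,0,0],"turn":0}])

```text
clock: 18.93
eef_pos: [594.1, 27.0, 19.0]
tcp_rot: [-3.141, -0.002, -0.0]
contact_force: [0.1, 0.1, 0.0]
opening: 0.642
grasp_force: 0.0
```

step_arm(motion=[{"claw":25,"delta_pos":[0,0,0],"turn":0},{"claw":25,"delta_pos":[0,0,0],"turn":0},{"claw":25,"delta_pos":[0,0,0],"turn":0},{"claw":25,"delta_pos":[0,0,0],"turn":0},{"claw":25,"delta_pos":[0,0,0],"turn":0},{"claw":25,"delta_pos":[0,0,0],"turn":0}])

```text
clock: 19.43
eef_pos: [593.9, 26.8, 18.9]
tcp_rot: [-3.142, -0.002, -0.0]
contact_force: [-1.7, 0.6, 7.1]
opening: 0.361
grasp_force: 39.2
```

step_arm(motion=[{"claw":25,"delta_pos":[0,0,-10],"turn":0},{"claw":25,"delta_pos":[0,0,-30],"turn":0},{"claw":25,"delta_pos":[0,0,-35],"turn":0},{"claw":25,"delta_pos":[0,0,-25],"turn":0},{"claw":25,"delta_pos":[-2,12,0],"turn":0},{"claw":25,"delta_pos":[-4,25,0],"turn":0},{"claw":25,"delta_pos":[-6,35,0],"turn":0},{"claw":25,"delta_pos":[-6,36,0],"turn":0}])

```text
clock: 20.1
eef_pos: [574.2, -81.8, 117.6]
tcp_rot: [3.142, -0.0, 0.002]
contact_force: [0.5, -1.0, -2.8]
opening: 0.357
grasp_force: 40.4
```

step_arm(motion=[{"claw":25,"delta_pos":[-6,36,0],"turn":0},{"claw":25,"delta_pos":[-6,36,0],"turn":0},{"claw":25,"delta_pos":[-6,36,0],"turn":0},{"claw":25,"delta_pos":[-6,36,0],"turn":0},{"claw":25,"delta_pos":[-6,35,0],"turn":0},{"claw":25,"delta_pos":[-4,25,0],"turn":0},{"claw":25,"delta_pos":[-2,12,0],"turn":0},{"claw":25,"delta_pos":[0,0,0],"turn":0}])

```text
clock: 20.77
eef_pos: [537.9, -299.7, 117.3]
tcp_rot: [3.141, 0.0, -0.003]
contact_force: [0.1, 1.3, -2.7]
opening: 0.36
grasp_force: 40.4
```

step_arm(motion=[{"claw":25,"delta_pos":[0,0,0],"turn":0},{"claw":25,"delta_pos":[0,0,0],"turn":0}])

```text
clock: 20.93
eef_pos: [538.6, -296.1, 117.2]
tcp_rot: [-3.141, 0.001, 0.0]
contact_force: [0.7, -0.7, -2.1]
opening: 0.356
grasp_force: 40.4
```

```bash
python3 pose.py
python3 - <<'E'
from h import *
T=cam("top");im=T["img"]
S=cam("scene");
hs=cv2.cvtColor(im,cv2.COLOR_RGB2HSV)
m=((hs[:,:,0]<20)&(hs[:,:,1]>80)).astype(np.uint8); m[:190]=0;m[295:]=0;m[:,:250]=0;m[:,385:]=0
m=cv2.morphologyEx(m,cv2.MORPH_CLOSE,np.ones((3,3)))
for c in cv2.findContours(m,0,1)[0]:
    if cv2.contourArea(c)>700:
        e=cv2.fitEllipse(c);print("top",e[1],back(T,e[0],7).round(1))
hs=cv2.cvtColor(S["img"],cv2.COLOR_RGB2HSV)
m=((hs[:,:,0]<22)&(hs[:,:,1]>75)).astype(np.uint8); m[:215]=0;m[325:]=0;m[:,:280]=0;m[:,405:]=0
m=cv2.morphologyEx(m,cv2.MORPH_CLOSE,np.ones((3,3)))
for c in cv2.findContours(m,0,1)[0]:
    if cv2.contourArea(c)>400:
        e=cv2.fitEllipse(c);print("scene",e[1],back(S,e[0],7).round(1))
a=im[190:300,240:400];cv2.imwrite("pics/t4.png",np.vstack([cv2.resize(a,None,fx=3,fy=3),cv2.resize(im[190:280,440:600],None,fx=3,fy=3)])[:,:,::-1])
E
```

```text
[ 538.6 -296.1  117.2] [-3.1408e+00  7.0000e-04  0.0000e+00] [-0.51  0.47  1.75  0.    0.92  1.07] 20.9333
top (39.593238830566406, 39.72047805786133) [527.7  26.8   7. ]
top (38.90903854370117, 39.626407623291016) [592.   92.4   7. ]
top (38.73630905151367, 39.24809646606445) [591.1 -37.2   7. ]
scene (35.5008430480957, 40.204524993896484) [593.5 -39.7   7. ]
scene (31.734298706054688, 38.15909957885742) [593.9  89.5   7. ]
scene (31.962459564208984, 37.73457336425781) [530.1  24.1   7. ]
```

View pics/t4.png

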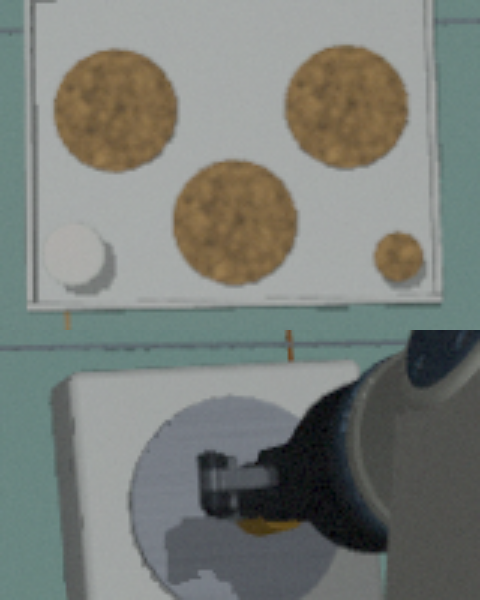

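The top view shows three empty pads whose positions match the earlier ones: left (592.5,92), front (528.5,26), right (592,-38). The weight is held over the pan at about its centre, so I'll set it down.

step_arm(motion=[{"claw":25,"delta_pos":[1.5,1,10],"turn":0},{"claw":25,"delta_pos":[0,0,12],"turn":0},{"claw":25,"delta_pos":[0,0,6],"turn":0},{"claw":25,"delta_pos":[0,0,3],"turn":0},{"claw":25,"delta_pos":[0,0,1.5],"turn":0},{"claw":25,"delta_pos":[0,0,0.5],"turn":0},{"claw":25,"delta_pos":[0,0,0],"turn":0},{"claw":25,"delta_pos":[0,0,0],"turn":0}])

```text
clock: 21.7
eef_pos: [540.6, -298.3, 84.7]
tcp_rot: [3.141, -0.0, -0.0]
contact_force: [0.3, -0.3, -3.1]
opening: 0.359
grasp_force: 40.4
```

step_arm(motion=[{"claw":25,"delta_pos":[0,0,0.7],"turn":0},{"claw":25,"delta_pos":[0,0,0.5],"turn":0},{"claw":25,"delta_pos":[0,0,0],"turn":0},{"claw":25,"delta_pos":[0,0,0],"turn":0}])

```text
clock: 22.03
eef_pos: [540.4, -298.2, 83.3]
tcp_rot: [3.142, -0.0, -0.0]
contact_force: [0.1, -0.2, -2.1]
opening: 0.36
grasp_force: 40.4
```

step_arm(motion=[{"claw":25,"delta_pos":[0,0,0.7],"turn":0},{"claw":25,"delta_pos":[0,0,0.5],"turn":0},{"claw":25,"delta_pos":[0,0,0.3],"turn":0},{"claw":25,"delta_pos":[0,0,0],"turn":0},{"claw":25,"delta_pos":[0,0,0],"turn":0}])

```text
clock: 22.45
eef_pos: [540.4, -298.2, 81.9]
tcp_rot: [3.142, -0.0, -0.0]
contact_force: [-1.0, 0.9, 2.8]
opening: 0.359
grasp_force: 40.9
```

step_arm(motion=[{"claw":55,"delta_pos":[0,0,0],"turn":0},{"claw":55,"delta_pos":[0,0,0],"turn":0},{"claw":55,"delta_pos":[0,0,0],"turn":0},{"claw":55,"delta_pos":[0,0,-10],"turn":0},{"claw":55,"delta_pos":[0,0,-35],"turn":0},{"claw":55,"delta_pos":[0,0,-40],"turn":0},{"claw":55,"delta_pos":[0,-15,0],"turn":0},{"claw":55,"delta_pos":[-2,-30,0],"turn":0}])

```text
clock: 23.12
eef_pos: [540.9, -255.8, 170.5]
tcp_rot: [3.138, -0.007, -0.002]
contact_force: [-0.0, 0.8, -0.3]
opening: 0.647
grasp_force: 0.0
```

step_arm(motion=[{"claw":55,"delta_pos":[-2,-40,0],"turn":0},{"claw":55,"delta_pos":[-2,-40,0],"turn":0},{"claw":55,"delta_pos":[-2,-40,0],"turn":0},{"claw":55,"delta_pos":[-2,-40,0],"turn":0},{"claw":55,"delta_pos":[-2,-40,0],"turn":0},{"claw":55,"delta_pos":[-2,-40,0],"turn":0},{"claw":55,"delta_pos":[-2,-40,0],"turn":0},{"claw":55,"delta_pos":[-2,-40,0],"turn":0}])

```text
clock: 23.78
eef_pos: [522.3, 68.8, 167.6]
tcp_rot: [-3.141, -0.002, -0.0]
contact_force: [1.3, -1.1, 1.1]
opening: 0.642
grasp_force: 0.0
```

step_arm(motion=[{"claw":55,"delta_pos":[-2,-40,0],"turn":0},{"claw":55,"delta_pos":[-2,-40,0],"turn":0},{"claw":55,"delta_pos":[-2,-40,0],"turn":0},{"claw":55,"delta_pos":[-2,-40,0],"turn":0},{"claw":55,"delta_pos":[-2,-38,0],"turn":0},{"claw":55,"delta_pos":[0,-25,0],"turn":0},{"claw":55,"delta_pos":[0,0,0],"turn":0},{"claw":55,"delta_pos":[0,0,0],"turn":0}])

```text
clock: 24.45
eef_pos: [512.3, 291.2, 167.1]
tcp_rot: [-3.141, -0.001, 0.002]
contact_force: [0.3, 0.0, -0.3]
opening: 0.646
grasp_force: 0.0
```

```bash
python3 pose.py;python3 -c "
from h import *
f=cam('scene')['img'];cv2.imwrite('pics/s5.png',f[:,:,::-1])"
```

```text
[512.3 291.2 167.1] [-3.1414e+00 -7.0000e-04  2.4000e-03] [ 0.51  0.38  1.78 -0.    0.99  2.08] 24.45
```

View pics/s5.png

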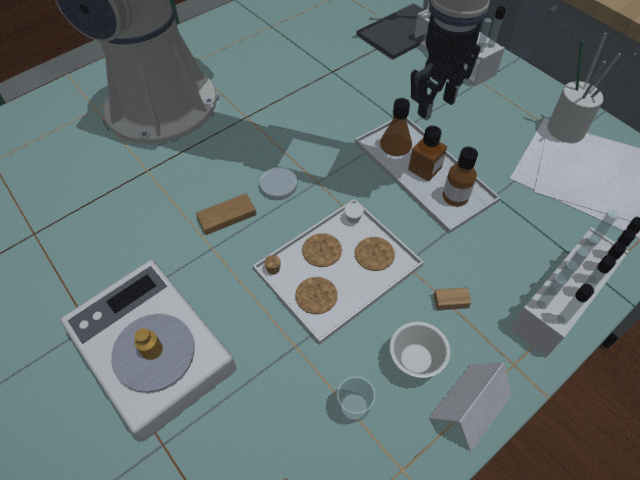

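The weight stands released on the pan (~149,350, with the pan centre at ~154,352). All three containers are fine, and so is everything else. Next I'll quantify the weight's centring.

Run:
```python
from h import *
S=cam("scene");T=cam("top")
a=np.linspace(0,2*np.pi,40)
def ring(c,r,z): return [[c[0]+r*np.cos(t),c[1]+r*np.sin(t),z] for t in a]
out=[]
for f,(x0,y0) in((S,(95,300)),(T,(465,195))):
    im=f["img"].copy()
    im=im[y0:y0+105,x0:x0+120]; im=cv2.resize(im,None,fx=3.2,fy=5.5/5.5*3.2,interpolation=2)
    for c,col in(((540.4,-298.2),(255,0,0)),):
        for r,z in((60,66),(16,66),(10,118)):
            p=(proj(f,ring(c,r,z))-[x0,y0]+.5)*3.2; cv2.polylines(im,[p.round().astype(int)],True,col if r!=60 else (0,255,0),1)
    out.append(im)
cv2.imwrite("pics/w6.png",np.hstack(out)[:,:,::-1])
```

```text
(no output)
```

View pics/w6.png

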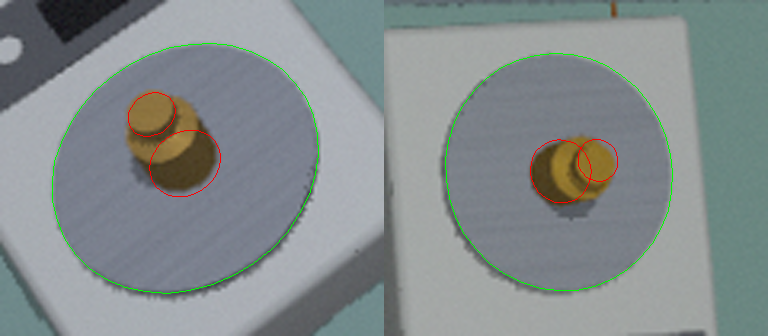

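step_arm(motion=[{"claw":55,"delta_pos":[-2,-11,10],"turn":0.002},{"claw":55,"delta_pos":[0,0,25],"turn":0},{"claw":55,"delta_pos":[0,0,0],"turn":0},{"claw":55,"delta_pos":[0,0,0],"turn":0}])

```text
clock: 24.93
eef_pos: [509.5, 299.9, 130.3]
tcp_rot: [3.14, 0.003, -0.003]
contact_force: [0.5, 0.1, 0.8]
opening: 0.645
grasp_force: 0.0
```

The projected rings match the pan's edge and the weight's base and knob in both views, so it is centred within ~2 mm. Now I'll grasp the square bottle again.

step_arm(motion=[{"claw":55,"delta_pos":[0,-1,10],"turn":0},{"claw":55,"delta_pos":[0,0,18],"turn":0},{"claw":55,"delta_pos":[0,0,15],"turn":0},{"claw":55,"delta_pos":[0,0,4],"turn":0},{"claw":55,"delta_pos":[0,0,0],"turn":0},{"claw":55,"delta_pos":[0,0,0],"turn":0},{"claw":55,"delta_pos":[0,0,0],"turn":0}])

```text
clock: 25.52
eef_pos: [511.2, 302.2, 85.7]
tcp_rot: [-3.141, -0.001, -0.002]
contact_force: [0.5, -0.0, -0.4]
opening: 0.643
grasp_force: 0.0
```

```bash
python3 pose.py
```

```text
[511.2 302.2  85.7] [-3.1408e+00 -1.4000e-03 -2.3000e-03] [0.53 0.49 1.82 0.   0.83 2.1 ] 25.5167
```

step_arm(motion=[{"claw":55,"delta_pos":[-1,0,2.3],"turn":-0.002},{"claw":55,"delta_pos":[0,0,0],"turn":0},{"claw":25,"delta_pos":[0,0,0],"turn":0},{"claw":25,"delta_pos":[0,0,0],"turn":0},{"claw":25,"delta_pos":[0,0,0],"turn":0},{"claw":25,"delta_pos":[0,0,0],"turn":0},{"claw":25,"delta_pos":[0,0,0],"turn":0},{"claw":25,"delta_pos":[0,0,0],"turn":0}])

```text
clock: 26.18
eef_pos: [509.7, 301.9, 82.8]
tcp_rot: [-3.141, -0.0, -0.0]
contact_force: [-0.8, -2.2, 5.6]
opening: 0.339
grasp_force: 39.3
```

step_arm(motion=[{"claw":25,"delta_pos":[0,0,-15],"turn":0},{"claw":25,"delta_pos":[0,0,-30],"turn":0},{"claw":25,"delta_pos":[0,0,-30],"turn":0},{"claw":25,"delta_pos":[0,14,0],"turn":0},{"claw":25,"delta_pos":[0,28,0],"turn":0},{"claw":25,"delta_pos":[0,35,0],"turn":0},{"claw":25,"delta_pos":[0,36,0],"turn":0},{"claw":25,"delta_pos":[0,36,0],"turn":0}])

```text
clock: 26.85
eef_pos: [508.6, 151.3, 156.6]
tcp_rot: [3.141, 0.001, 0.001]
contact_force: [-0.1, -1.1, -1.3]
opening: 0.344
grasp_force: 40.0
```

step_arm(motion=[{"claw":25,"delta_pos":[15,34,0],"turn":0},{"claw":25,"delta_pos":[18,33,0],"turn":0},{"claw":25,"delta_pos":[18,33,0],"turn":0},{"claw":25,"delta_pos":[15,32,0],"turn":0},{"claw":25,"delta_pos":[10,25,0],"turn":0},{"claw":25,"delta_pos":[5,15,0],"turn":0},{"claw":25,"delta_pos":[0,0,0],"turn":0},{"claw":25,"delta_pos":[0,0,0],"turn":0}])

```text
clock: 27.52
eef_pos: [589.8, -20.0, 156.4]
tcp_rot: [-3.141, 0.001, -0.002]
contact_force: [0.5, 0.1, -2.5]
opening: 0.339
grasp_force: 40.1
```

```bash
python3 pose.py
```

```text
[589.8 -20.  156.4] [-3.1413e+00  1.4000e-03 -2.2000e-03] [-0.04  0.39  1.78  0.    0.97  1.54] 27.5167
```

step_arm(motion=[{"claw":25,"delta_pos":[2,18,0],"turn":-0.002},{"claw":25,"delta_pos":[0,0,15],"turn":0},{"claw":25,"delta_pos":[0,0,22],"turn":0},{"claw":25,"delta_pos":[0,0,18],"turn":0},{"claw":25,"delta_pos":[0,0,8],"turn":0},{"claw":25,"delta_pos":[0,0,2],"turn":0},{"claw":25,"delta_pos":[0,0,0],"turn":0},{"claw":25,"delta_pos":[0,0,0],"turn":0}])

```text
clock: 28.18
eef_pos: [592.9, -36.7, 93.1]
tcp_rot: [3.142, -0.001, 0.002]
contact_force: [-0.0, 0.5, -2.0]
opening: 0.336
grasp_force: 40.2
```

step_arm(motion=[{"claw":25,"delta_pos":[0,0,0],"turn":0}])

```text
clock: 28.27
eef_pos: [593.2, -36.9, 93.5]
tcp_rot: [3.142, -0.002, 0.002]
contact_force: [-0.2, -0.1, -2.3]
opening: 0.339
grasp_force: 40.2
```

step_arm(motion=[{"claw":25,"delta_pos":[-1,1,2],"turn":0.001},{"claw":25,"delta_pos":[0,0,1.5],"turn":0},{"claw":25,"delta_pos":[0,0,1],"turn":0},{"claw":25,"delta_pos":[0,0,0.7],"turn":0},{"claw":25,"delta_pos":[0,0,0.5],"turn":0},{"claw":25,"delta_pos":[0,0,0],"turn":0},{"claw":25,"delta_pos":[0,0,0],"turn":0}])

```text
clock: 28.85
eef_pos: [591.5, -38.2, 86.8]
tcp_rot: [3.141, -0.0, 0.001]
contact_force: [-0.5, -0.8, 0.5]
opening: 0.337
grasp_force: 40.5
```

step_arm(motion=[{"claw":25,"delta_pos":[0,0,0.3],"turn":0},{"claw":55,"delta_pos":[0,0,0],"turn":0},{"claw":55,"delta_pos":[0,0,0],"turn":0},{"claw":55,"delta_pos":[0,0,0],"turn":0},{"claw":55,"delta_pos":[0,0,-10],"turn":0},{"claw":55,"delta_pos":[0,0,-30],"turn":0},{"claw":55,"delta_pos":[0,0,-40],"turn":0},{"claw":55,"delta_pos":[0,-20,0],"turn":0}])

```text
clock: 29.52
eef_pos: [595.4, -20.3, 173.8]
tcp_rot: [3.14, -0.01, -0.001]
contact_force: [2.8, 0.2, 0.9]
opening: 0.645
grasp_force: 0.0
```

step_arm(motion=[{"claw":55,"delta_pos":[0,-34,0],"turn":0},{"claw":55,"delta_pos":[0,-40,0],"turn":0},{"claw":55,"delta_pos":[0,-40,0],"turn":0},{"claw":55,"delta_pos":[0,-40,0],"turn":0},{"claw":55,"delta_pos":[0,-40,0],"turn":0},{"claw":55,"delta_pos":[0,-40,0],"turn":0},{"claw":55,"delta_pos":[0,-40,0],"turn":0},{"claw":55,"delta_pos":[0,-30,0],"turn":0}])

```text
clock: 30.18
eef_pos: [590.9, 289.2, 167.4]
tcp_rot: [-3.141, -0.001, 0.002]
contact_force: [1.3, 0.0, -0.2]
opening: 0.641
grasp_force: 0.0
```

step_arm(motion=[{"claw":55,"delta_pos":[0,-12,0],"turn":0},{"claw":55,"delta_pos":[0,0,0],"turn":0},{"claw":55,"delta_pos":[0,0,0],"turn":0}])

```text
clock: 30.43
eef_pos: [590.9, 297.8, 166.6]
tcp_rot: [3.141, 0.0, 0.002]
contact_force: [0.1, -0.6, 0.5]
opening: 0.644
grasp_force: 0.0
```

```bash
python3 pose.py
```

```text
[590.9 297.8 166.6] [3.1411e+00 1.0000e-04 2.1000e-03] [ 0.46  0.48  1.61 -0.    1.05  2.03] 30.4333
```

step_arm(motion=[{"claw":55,"delta_pos":[3.5,0,10],"turn":0.002},{"claw":55,"delta_pos":[0,0,25],"turn":0},{"claw":55,"delta_pos":[0,0,22],"turn":0},{"claw":55,"delta_pos":[0,0,10],"turn":0},{"claw":55,"delta_pos":[0,0,2],"turn":0},{"claw":55,"delta_pos":[0,0,0],"turn":0},{"claw":55,"delta_pos":[0,0,0],"turn":0}])

```text
clock: 31.02
eef_pos: [595.4, 297.5, 98.2]
tcp_rot: [-3.141, -0.001, -0.002]
contact_force: [-0.5, -0.6, 0.9]
opening: 0.644
grasp_force: 0.0
```

```bash
python3 pose.py
```

```text
[595.4 297.5  98.2] [-3.1412e+00 -9.0000e-04 -2.0000e-03] [ 0.46  0.56  1.65 -0.    0.93  2.03] 31.0167
```

step_arm(motion=[{"claw":55,"delta_pos":[-0.7,-0.5,1.5],"turn":-0.002},{"claw":55,"delta_pos":[0,0,0],"turn":0},{"claw":25,"delta_pos":[0,0,0],"turn":0},{"claw":25,"delta_pos":[0,0,0],"turn":0},{"claw":25,"delta_pos":[0,0,0],"turn":0},{"claw":25,"delta_pos":[0,0,0],"turn":0},{"claw":25,"delta_pos":[0,0,0],"turn":0},{"claw":25,"delta_pos":[0,0,0],"turn":0}])

```text
clock: 31.68
eef_pos: [594.3, 298.4, 96.5]
tcp_rot: [-3.141, -0.001, 0.001]
contact_force: [-1.0, -1.5, 6.0]
opening: 0.343
grasp_force: 39.5
```

step_arm(motion=[{"claw":25,"delta_pos":[0,0,-12],"turn":0},{"claw":25,"delta_pos":[0,0,-22],"turn":0},{"claw":25,"delta_pos":[0,0,-20],"turn":0},{"claw":25,"delta_pos":[0,12,0],"turn":0},{"claw":25,"delta_pos":[0,25,0],"turn":0},{"claw":25,"delta_pos":[0,32,0],"turn":0},{"claw":25,"delta_pos":[0,34,0],"turn":0},{"claw":25,"delta_pos":[0,34,0],"turn":0}])

```text
clock: 32.35
eef_pos: [593.2, 159.7, 149.4]
tcp_rot: [3.141, 0.001, 0.002]
contact_force: [0.8, 0.1, -1.6]
opening: 0.339
grasp_force: 39.8
```

step_arm(motion=[{"claw":25,"delta_pos":[0,32,0],"turn":0},{"claw":25,"delta_pos":[0,25,0],"turn":0},{"claw":25,"delta_pos":[0,12,0],"turn":0},{"claw":25,"delta_pos":[0,0,0],"turn":0},{"claw":25,"delta_pos":[0,0,10],"turn":0},{"claw":25,"delta_pos":[0,0,10],"turn":0},{"claw":25,"delta_pos":[0,0,0],"turn":0},{"claw":25,"delta_pos":[0,0,0],"turn":0}])

```text
clock: 33.02
eef_pos: [593.2, 93.3, 128.4]
tcp_rot: [3.141, 0.002, 0.002]
contact_force: [0.2, 0.5, -1.3]
opening: 0.339
grasp_force: 39.8
```

```bash
python3 pose.py
```

```text
[593.2  93.3 128.4] [3.1414e+00 2.5000e-03 2.2000e-03] [0.15 0.44 1.78 0.   0.93 1.72] 33.0167
```

step_arm(motion=[{"claw":25,"delta_pos":[-1.2,1,8],"turn":0.002},{"claw":25,"delta_pos":[0,0,10],"turn":0},{"claw":25,"delta_pos":[0,0,5],"turn":0},{"claw":25,"delta_pos":[0,0,1],"turn":0},{"claw":25,"delta_pos":[0,0,0.5],"turn":0},{"claw":25,"delta_pos":[0,0,0],"turn":0},{"claw":25,"delta_pos":[0,0,0],"turn":0},{"claw":25,"delta_pos":[0,0,0],"turn":0}])

```text
clock: 33.68
eef_pos: [593.2, 91.4, 105.8]
tcp_rot: [-3.141, -0.001, -0.001]
contact_force: [0.7, -0.5, -1.2]
opening: 0.334
grasp_force: 39.8
```

step_arm(motion=[{"claw":25,"delta_pos":[-0.7,-0.6,1.5],"turn":0},{"claw":25,"delta_pos":[0,0,1.5],"turn":0},{"claw":25,"delta_pos":[0,0,1],"turn":0},{"claw":25,"delta_pos":[0,0,0.8],"turn":0},{"claw":25,"delta_pos":[0,0,0.6],"turn":0},{"claw":25,"delta_pos":[0,0,0],"turn":0},{"claw":25,"delta_pos":[0,0,0],"turn":0}])

```text
clock: 34.27
eef_pos: [592.5, 91.9, 100.5]
tcp_rot: [3.142, -0.001, -0.001]
contact_force: [-0.6, -1.5, 5.2]
opening: 0.335
grasp_force: 40.5
```

step_arm(motion=[{"claw":55,"delta_pos":[0,0,0],"turn":0},{"claw":55,"delta_pos":[0,0,0],"turn":0},{"claw":55,"delta_pos":[0,0,0],"turn":0},{"claw":55,"delta_pos":[0,0,-10],"turn":0},{"claw":55,"delta_pos":[0,0,-30],"turn":0},{"claw":55,"delta_pos":[0,0,-25],"turn":0},{"claw":55,"delta_pos":[-8,-10,0],"turn":0},{"claw":55,"delta_pos":[-20,-25,0],"turn":0}])

```text
clock: 34.93
eef_pos: [567.3, 126.0, 167.6]
tcp_rot: [-3.141, -0.006, -0.004]
contact_force: [-0.1, 0.4, -1.3]
opening: 0.643
grasp_force: 0.0
```

step_arm(motion=[{"claw":55,"delta_pos":[-25,-32,0],"turn":0},{"claw":55,"delta_pos":[-25,-32,0],"turn":0},{"claw":55,"delta_pos":[-25,-32,0],"turn":0},{"claw":55,"delta_pos":[-25,-32,0],"turn":0},{"claw":55,"delta_pos":[-22,-28,0],"turn":0},{"claw":55,"delta_pos":[-15,-20,0],"turn":0},{"claw":55,"delta_pos":[0,0,0],"turn":0},{"claw":55,"delta_pos":[0,0,0],"turn":0}])

```text
clock: 35.6
eef_pos: [426.7, 304.2, 165.4]
tcp_rot: [-3.141, -0.0, 0.002]
contact_force: [0.2, -0.1, 0.0]
opening: 0.645
grasp_force: 0.0
```

```bash
python3 pose.py
```

```text
[426.7 304.2 165.4] [-3.1414e+00 -5.0000e-04  1.7000e-03] [ 0.62  0.28  1.92 -0.    0.94  2.19] 35.6
```

step_arm(motion=[{"claw":55,"delta_pos":[-1.2,-0.8,15],"turn":0.002},{"claw":55,"delta_pos":[0,0,28],"turn":0},{"claw":55,"delta_pos":[0,0,25],"turn":0},{"claw":55,"delta_pos":[0,0,9],"turn":0},{"claw":55,"delta_pos":[0,0,2],"turn":0},{"claw":55,"delta_pos":[0,0,0],"turn":0},{"claw":55,"delta_pos":[0,0,0],"turn":0}])

```text
clock: 36.18
eef_pos: [427.2, 304.1, 87.0]
tcp_rot: [-3.141, -0.001, -0.004]
contact_force: [0.6, -0.2, -0.6]
opening: 0.645
grasp_force: 0.0
```

```bash
python3 pose.py
```

```text
[427.2 304.1  87. ] [-3.1409e+00 -1.1000e-03 -3.8000e-03] [ 0.62  0.4   1.97 -0.    0.77  2.19] 36.1833
```

step_arm(motion=[{"claw":55,"delta_pos":[-1.7,-1,0.4],"turn":-0.004},{"claw":55,"delta_pos":[0,0,0],"turn":0},{"claw":25,"delta_pos":[0,0,0],"turn":0},{"claw":25,"delta_pos":[0,0,0],"turn":0},{"claw":25,"delta_pos":[0,0,0],"turn":0},{"claw":25,"delta_pos":[0,0,0],"turn":0},{"claw":25,"delta_pos":[0,0,0],"turn":0},{"claw":25,"delta_pos":[0,0,0],"turn":0}])

```text
clock: 36.85
eef_pos: [424.9, 305.0, 86.2]
tcp_rot: [-3.141, -0.001, 0.001]
contact_force: [-0.1, -2.1, 6.5]
opening: 0.338
grasp_force: 39.0
```

step_arm(motion=[{"claw":25,"delta_pos":[0,0,-15],"turn":0},{"claw":25,"delta_pos":[0,0,-25],"turn":0},{"claw":25,"delta_pos":[0,0,-30],"turn":0},{"claw":25,"delta_pos":[5,13,0],"turn":0},{"claw":25,"delta_pos":[10,27,0],"turn":0},{"claw":25,"delta_pos":[12,32,0],"turn":0},{"claw":25,"delta_pos":[12,32,0],"turn":0},{"claw":25,"delta_pos":[12,32,0],"turn":0}])

```text
clock: 37.52
eef_pos: [475.7, 167.7, 155.6]
tcp_rot: [-3.142, 0.0, 0.002]
contact_force: [1.6, 0.4, -1.7]
opening: 0.342
grasp_force: 39.8
```

step_arm(motion=[{"claw":25,"delta_pos":[12,32,0],"turn":0},{"claw":25,"delta_pos":[12,32,0],"turn":0},{"claw":25,"delta_pos":[12,32,0],"turn":0},{"claw":25,"delta_pos":[10,27,0],"turn":0},{"claw":25,"delta_pos":[5,13,0],"turn":0},{"claw":25,"delta_pos":[0,0,0],"turn":0},{"claw":25,"delta_pos":[0,0,0],"turn":0}])

```text
clock: 38.1
eef_pos: [526.6, 32.6, 155.4]
tcp_rot: [-3.141, 0.001, -0.001]
contact_force: [0.2, 0.3, -1.1]
opening: 0.335
grasp_force: 39.9
```

```bash
python3 pose.py
```

```text
[526.6  32.6 155.4] [-3.1413e+00  6.0000e-04 -1.2000e-03] [0.06 0.3  1.92 0.   0.92 1.63] 38.1
```

step_arm(motion=[{"claw":25,"delta_pos":[1,6,10],"turn":0},{"claw":25,"delta_pos":[0,0,22],"turn":0},{"claw":25,"delta_pos":[0,0,18],"turn":0},{"claw":25,"delta_pos":[0,0,8],"turn":0},{"claw":25,"delta_pos":[0,0,2],"turn":0},{"claw":25,"delta_pos":[0,0,0],"turn":0},{"claw":25,"delta_pos":[0,0,0],"turn":0},{"claw":25,"delta_pos":[0,0,0],"turn":0}])

```text
clock: 38.77
eef_pos: [528.5, 27.3, 96.4]
tcp_rot: [-3.141, -0.001, 0.001]
contact_force: [-0.6, 0.2, -1.5]
opening: 0.342
grasp_force: 40.0
```

step_arm(motion=[{"claw":25,"delta_pos":[-0.3,0.8,2],"turn":0},{"claw":25,"delta_pos":[0,0,1.5],"turn":0},{"claw":25,"delta_pos":[0,0,1],"turn":0},{"claw":25,"delta_pos":[0,0,0.8],"turn":0},{"claw":25,"delta_pos":[0,0,0.6],"turn":0},{"claw":25,"delta_pos":[0,0,0.3],"turn":0},{"claw":25,"delta_pos":[0,0,0],"turn":0},{"claw":25,"delta_pos":[0,0,0],"turn":0}])

```text
clock: 39.43
eef_pos: [527.9, 26.1, 90.2]
tcp_rot: [3.141, -0.001, 0.001]
contact_force: [-2.4, -1.0, 7.5]
opening: 0.336
grasp_force: 41.0
```

Contact made. I'll release, rise and back off to check.

step_arm(motion=[{"claw":55,"delta_pos":[0,0,0],"turn":0},{"claw":55,"delta_pos":[0,0,0],"turn":0},{"claw":55,"delta_pos":[0,0,0],"turn":0},{"claw":55,"delta_pos":[0,0,-10],"turn":0},{"claw":55,"delta_pos":[0,0,-30],"turn":0},{"claw":55,"delta_pos":[0,0,-35],"turn":0},{"claw":55,"delta_pos":[0,0,-35],"turn":0},{"claw":55,"delta_pos":[-15,-15,0],"turn":0}])

```text
clock: 40.1
eef_pos: [518.2, 40.4, 206.7]
tcp_rot: [-3.141, -0.012, -0.0]
contact_force: [1.5, -0.1, 0.4]
opening: 0.644
grasp_force: 0.0
```

step_arm(motion=[{"claw":55,"delta_pos":[-10,-35,0],"turn":0},{"claw":55,"delta_pos":[-10,-35,0],"turn":0},{"claw":55,"delta_pos":[-10,-35,0],"turn":0},{"claw":55,"delta_pos":[-10,-35,0],"turn":0},{"claw":55,"delta_pos":[-10,-35,0],"turn":0},{"claw":55,"delta_pos":[-10,-35,0],"turn":0},{"claw":55,"delta_pos":[0,0,0],"turn":0},{"claw":55,"delta_pos":[0,0,0],"turn":0}])

```text
clock: 40.77
eef_pos: [451.7, 252.8, 200.0]
tcp_rot: [-3.141, -0.0, 0.004]
contact_force: [-0.7, -0.4, -0.0]
opening: 0.646
grasp_force: 0.0
```

Run:
```python
from h import *
T=cam("top");S=cam("scene");a=np.linspace(0,2*np.pi,40)
out=[]
for f,(x0,y0,w,h),s in((T,(240,180,160,120),2.5),(S,(240,190,190,150),2.1)):
    im=cv2.resize(f["img"][y0:y0+h,x0:x0+w],None,fx=s,fy=s,interpolation=2)
    for c,H in(((592.4,92),125),((592,-38),109),((528.2,26.3),117)):
        for r,z in((35,7),(15,H)):
            p=(proj(f,[[c[0]+r*np.cos(t),c[1]+r*np.sin(t),z] for t in a])-[x0,y0]+.5)*s
            cv2.polylines(im,[p.round().astype(int)],True,(0,255,0),1)
    out.append(cv2.copyMakeBorder(im,0,max(0,320-im.shape[0]),0,0,0)[:320])
cv2.imwrite("pics/f7.png",np.hstack(out)[:,:,::-1]); save(S,"f8.png")
```

```text
(no output)
```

View pics/f7.png

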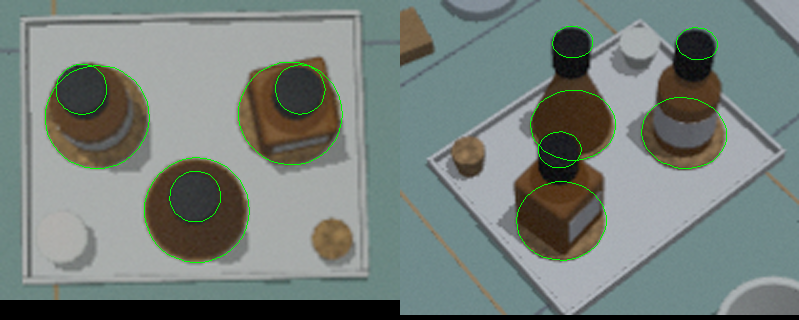

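View pics/f8.png

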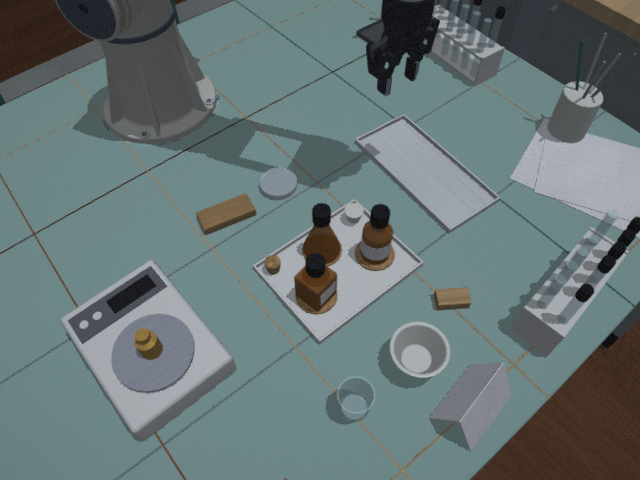

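All the caps fall inside the predicted circles and the containers stand centred on their own pads. The weight is centred on the pan (~149,345), the bystanders are unmoved and the gripper is clear.

```bash
python3 -c "
from rig import *
print(sign_off())"
```

```text
the job is handed in; nothing more can be done
None
```

The job is done and handed in: the brass weight stands in the middle of the balance pan, and both bottles and the flask are back upright on their original cork pads. The final camera check showed everything within about 2 mm of its target, the bystanders unmoved and the gripper touching nothing.

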